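# Show the hidden clue to the inspection camera

## Task

At the classroom detective table, press the clue stand's pedal down to its stop, so that the round cover swings off the clue and the pedal stays down. Then take the sprung mirror by the grip tab on its top and turn it until the camera on the mirror's base sees the clue disc in the middle of the mirror. Finish while holding the mirror still by its tab at that angle, and leave the magnifier, pen pot and glue bottle undisturbed.

Things in the scene. Friction and masses are not known exactly. Their poses are not given: they have to be found in the camera images.
- pedal (a joint): Clue stand's pedal, rad: 0 up (rest), 0.36 down at its stop (plate level). Steel plate 70 mm wide, 120 mm long, rubber pad on its outer half, hinged at its board side 24 mm above the table, sticking out in front of the board. About 5 N on the pad starts it; it goes over centre past half way and stays down at its stop when released, held by the weight of the cover linked to it.
- cover (a joint): Swing of the cover in the board's plane, rad: 0 in front of the clue, 1.746 clear of it. A plain metal disc of 92 mm diameter on an arm, pivoted at the board's middle. Linked to the pedal: cover = 4.85 x pedal.
- pedal_pad (a point): Centre of the top face of the pedal's rubber pad, 90 mm from the hinge: press here from above. About 62 mm above the table with the pedal up, 31 mm when down. With the pedal up its y axis points level from pad to board, x along the hinge. The upright plywood board (250 mm wide, 182 mm high) begins about 120 mm from the pad.
- clue (a point): Centre of the clue: white disc of 80 mm diameter with a black ring and black centre dot, flat on the upright plywood board of the stand, 120 mm above the table (same height as the mirror's centre and the lens), behind the metal cover at the start. Its y axis points into the board: the clue looks along -y.
- mirror (a joint): Turn of the mirror about its vertical pivot, rad, counter-clockwise from above: 0 rest stop, squarely facing the lens; range 0 to 1.3. A light spring (0.03 Nm at rest, 0.07 Nm at 0.8 rad) returns it to 0 if let go. Upright round mirror, 92 mm diameter, 8 mm thick, centre 120 mm above the table, metal rim, reflecting face on the pivot axis. The reflected line of sight turns twice as far.
- tab (a point): Grip tab on the mirror's top edge, above the pivot axis: flat grey plate 12 mm thick, 50 mm wide, 46 mm high (163 to 209 mm above the table). Origin on the pivot axis 187 mm above the table, about the plate's centre. It turns with the mirror: x is the mirror's outward normal (across the 12 mm thickness: grip along x), y its width, z up.
- lens (a point): Centre of the front of the camera's lens: a small black box camera on a post, on the same base as the mirror, 163 mm from the pivot axis and 120 mm above the table, looking at the mirror. Its x axis points from the mirror's pivot to the camera. The camera's top is 142 mm above the table.
- view (a point): Centre of the mirror on the pivot axis, 120 mm above the table. Its x axis is the camera's reflected line of sight: where the lens looks after the mirror. The clue shows in the middle of the mirror when this axis passes through the clue.
- magnifier: Bystander: grey magnifying glass lying flat, about 175 mm long, 12 mm high; origin on its underside near the handle's middle.
- pen_pot: Bystander: white pot with pens, 72 mm diameter, pot 95 mm and pens about 155 mm high; origin at the centre of its underside.
- glue_bottle: Bystander: small white bottle, 44 mm diameter, 100 mm high; origin at the centre of its underside.

How it is judged:
By the outcome, as a careful person would: the job done as asked, in the order asked, and still so for the second after the job is handed in, while the arm keeps its last pose, push and grip.
It also fails if it takes over 48 s, if anything falls off the work surface, if the arm or the gripper's body presses on something with over 40 N, if the wrist force passes 120 N, or if a joint passes its speed limit or range.

## Robot

A 6-joint arm with a two-finger parallel gripper is mounted at the origin on the work surface. World frame = base frame: x ahead of the robot, y to its left, z up, the work surface at z = 0. Lengths are in m, angles in rad, forces in N, time in s.
With the tool pointing down it reaches from about 0.3 to 0.775 m from the base axis. Payload 14.6 kg.
Tool frame: the origin (TCP) lies at the very end of the fingers, on their centre line; the grasp point (between the pads) lies 19 mm behind it; z points along the fingers, x is the direction in which the jaws open and shut, and the axes are right-handed (so a half turn about z gives the same grasp; the last joint's range is limited). The gripper opens to 85 mm and grips with 20 to 120 N. Pads are 22 mm wide; open, the fingers measure 114 mm over their backs; the gripper's body (76 mm by 85 mm) begins 54 mm behind the grasp point. The pads swing forward as they close: fully open they stand 13 mm farther back than shut.
Start: joints at [1.069, 0.3, 1.521, -0, 1.321, -0.067], TCP at [0.232, 0.499, 0.231] pointing down, gripper open.
Joint ranges: [-3.03, 3.03], [-0.79, 2.21], [0.23, 2.52], [-1.04, 4.18], [0, 3.07], [-2.55, 2.55]. Speed limits (rad/s): [2.22, 2.22, 2.57, 3.14, 3.14, 3.14].

## Interface

Orientations are given as a 3x3 rotation matrix whose columns are the frame's x, y, z axes.
In Python, from cell import reach, servo_line, goto_joints, open_jaws, clamp, dwell, ik, get_image, MotionError, finish_job, read_time, read_q, read_qvel, read_effort, read_ee_pos, read_tool_rot, read_ft_force, read_wrist_torque, read_width gives the robot as it stands. The module is installed in compiled form; this text tells all that it offers. Calls block until the motion is done:
- reach(position, orientation): joint-space move of the TCP to a pose.
- servo_line(position, rate=0.15, orientation=None): straight line of the TCP; orientation=None keeps the orientation; rate is the mean speed in m/s.
- goto_joints(angles): joint-space move.
- open_jaws() and clamp(force=None): open the fingers fully, or close them until they stop; force is the grip in N (None keeps the last).
- dwell(seconds).
- ik(position, orientation): joint angles nearest the present ones, or None.
- get_image(name): name is "scene" or "top" or "wrist"; returns a dict with "frame" (384x512x3 uint8, red, green, blue), "K" (3x3 intrinsics, pixels), "R" (3x3) and "t" (3): a world point X has camera coordinates R X + t. Camera axes: x right, y down, z forward; pixel columns grow to the right and rows downward; lengths in m; the calibration is good to about 2 mm. The wrist camera is an equidistant fisheye: a pixel r from the principal point sees the ray r / f radians off the axis. A picture is of the moment at which its call begins. There is no depth.
A pose or a line that the arm cannot do raises MotionError and nothing moves.
- finish_job(): hands the job in, once; it reports no verdict.
Readings, each from a call of its own:
- read_time(): time.
- read_q(): joint angles.
- read_qvel(): joint speeds.
- read_effort(): joint torques, N m.
- read_ee_pos(): TCP position.
- read_tool_rot(): TCP orientation.
- read_ft_force(): force on the tool from outside, world axes, zero at the start.
- read_wrist_torque(): the same for the moment, N m.
- read_width(): opening from 0.0 (shut) to 1.0 (fully open).
Only numpy, scipy, OpenCV 4.12 (cv2) and the standard library are available. Lean on these libraries where they do the work, as an engineer would, in place of code of your own. Each camera call takes 0.05 s, during which the arm holds its last target.

## Working session

There is one attempt and no reset: what is moved stays moved. The work goes in short steps, each a Python script; the robot and the scene stay as the last script left them, time stands still between calls to the robot, and variables do not carry over. Pictures are saved under pics/ and viewed, and the job is handed in when it is done.

```bash
mkdir -p pics; ls; python3 - <<'E'
from cell import *
import cv2, pickle
for n in ("scene","top","wrist"):
    d=get_image(n); cv2.imwrite(f"pics/{n}0.png",d["frame"][:,:,::-1]); pickle.dump(d,open(f"{n}0.pkl","wb"))
    print(n,d["K"].round(1).tolist(),d["R"].round(3).tolist(),d["t"].round(3).tolist())
print(read_time())
E
```

```text
pics
scene [[404.6, 0.0, 262.4], [0.0, 404.6, 191.2], [0.0, 0.0, 1.0]] [[0.715, 0.699, -0.002], [0.381, -0.392, -0.837], [-0.587, 0.598, -0.547]] [-0.376, -0.11, 1.557]
top [[417.3, 0.0, 257.0], [0.0, 417.3, 190.2], [0.0, 0.0, 1.0]] [[0.014, -1.0, 0.011], [-0.994, -0.015, -0.105], [0.105, -0.01, -0.994]] [-0.053, 0.607, 1.32]
wrist [[297.3, 0.0, 256.0], [0.0, 297.3, 185.7], [0.0, 0.0, 1.0]] [[0.421, 0.907, -0.001], [0.858, -0.398, 0.325], [0.294, -0.138, -0.946]] [-0.549, -0.043, 0.381]
0.15
```

View pics/scene0.png

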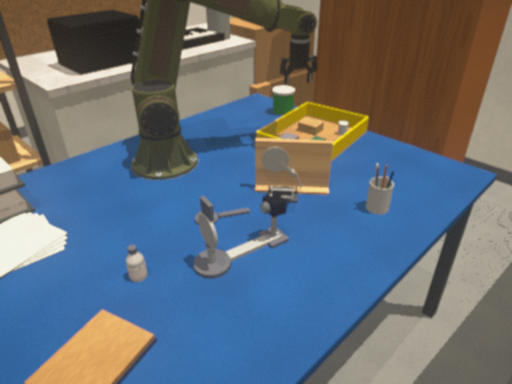

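View pics/top0.png

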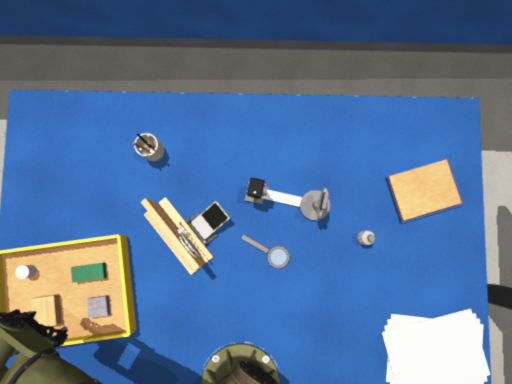

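View pics/wrist0.png

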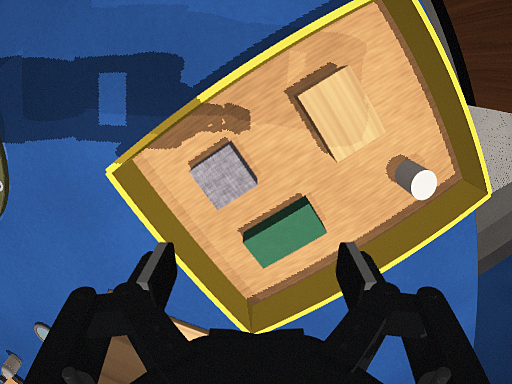

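The top view shows the board around (180,235), the pedal pad around (212,220), the mirror at (316,203), its camera at (257,188), the magnifier from (245,238) to (278,257), the pot at (149,147) and the glue at (366,238). I'll enlarge the crops.

```bash
python3 - <<'E'
import cv2
a=cv2.imread("pics/top0.png"); cv2.imwrite("pics/top0c.png",cv2.resize(a[130:290,135:335],None,fx=4,fy=3.75/3.75*3.75,interpolation=cv2.INTER_CUBIC))
b=cv2.imread("pics/scene0.png"); cv2.imwrite("pics/scene0c.png",cv2.resize(b[130:290,180:340],None,fx=3.75,fy=3.75,interpolation=cv2.INTER_CUBIC))
E
```

```text
(no output)
```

View pics/top0c.png

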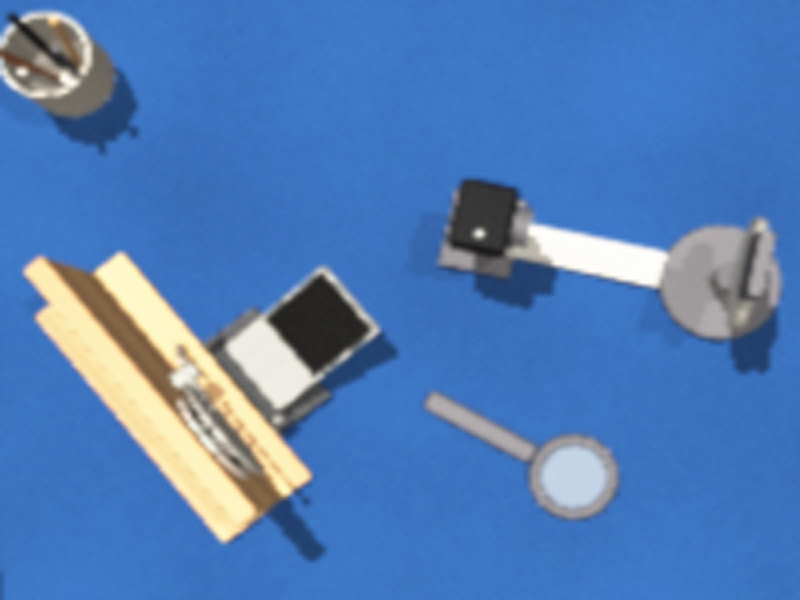

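View pics/scene0c.png

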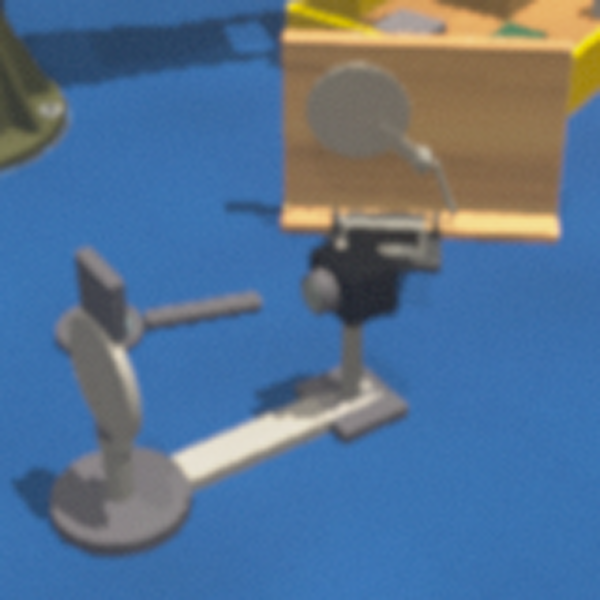

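```bash
cat > h.py <<'E'
import numpy as np, cv2, pickle
def ray(d,uv):
    K,R,t=map(np.array,(d["K"],d["R"],d["t"]))
    p=np.linalg.inv(K)@[uv[0],uv[1],1.]
    if d.get("fish"):
        m=np.array([(uv[0]-K[0,2])/K[0,0],(uv[1]-K[1,2])/K[1,1]]); r=np.linalg.norm(m)
        p=np.r_[m/max(r,1e-9)*np.sin(r),np.cos(r)]
    v=R.T@p; return -R.T@t, v/np.linalg.norm(v)
def onz(d,uv,z):
    c,v=ray(d,uv); return c+v*(z-c[2])/v[2]
def proj(d,X):
    K,R,t=map(np.array,(d["K"],d["R"],d["t"])); p=R@np.asarray(X,float)+t
    if d.get("fish"):
        th=np.arctan2(np.hypot(p[0],p[1]),p[2]); q=p[:2]/max(np.hypot(p[0],p[1]),1e-9)*th
    else: q=p[:2]/p[2]
    return np.array([K[0,0]*q[0]+K[0,2],K[1,1]*q[1]+K[1,2]])
def tri(ds,uvs):
    A=np.zeros((3,3));b=np.zeros(3)
    for d,u in zip(ds,uvs):
        c,v=ray(d,u);P=np.eye(3)-np.outer(v,v);A+=P;b+=P@c
    X=np.linalg.solve(A,b)
    print("tri",X.round(4),"res px",[(proj(d,X)-u).round(1).tolist() for d,u in zip(ds,uvs)]); return X
def snap(n,f):
    from cell import get_image
    d=dict(get_image(n)); d["fish"]=n=="wrist"
    cv2.imwrite(f"pics/{f}.png",d["frame"][:,:,::-1]); pickle.dump(d,open(f"{f}.pkl","wb")); return d
E
python3 - <<'E'
from h import *
T=pickle.load(open("top0.pkl","rb"));S=pickle.load(open("scene0.pkl","rb"))
tc=lambda u,v:(135+(u+.5)/4-.5,130+(v+.5)/3.75-.5)
sc=lambda u,v:(180+(u+.5)/3.75-.5,130+(v+.5)/3.75-.5)
# black pad
g=T["frame"].astype(int); m=((g.max(2)<60)).astype(np.uint8); m2=np.zeros_like(m); m2[195:240,190:235]=m[195:240,190:235]
c=max(cv2.findContours(m2,0,2)[0],key=cv2.contourArea); r=cv2.minAreaRect(c); print("pad",r, onz(T,r[0],.062))
for p in [tc(320,272),tc(378,330),tc(322,373),tc(268,318)]: print("padcorner",onz(T,p,.062).round(3))
print("basec",onz(T,tc(720,282),.01)); print("lens box top",onz(T,tc(487,215),.142))
print("bar ends", onz(T,tc(535,241),.01),onz(T,tc(665,268),.01))
print("tab top ends z.209",onz(T,tc(760,222),.209),onz(T,tc(752,298),.209))
print("cover z.12",onz(S,sc(358,110),.12))
print("board top ends", onz(T,tc(25,268),.182),onz(T,tc(40,262),.182))
for p in [(40,310),(228,540),(310,480),(122,256)]: print("base corners",onz(T,tc(*p),.01).round(3))
print("pot",onz(T,tc(45,55),.095),"glue",onz(T,(366,236),.1),"mag",onz(T,tc(430,400),.01),onz(T,tc(573,477),.01))
print("scene board top corners",onz(S,sc(285,35),.182),onz(S,sc(573,45),.182))
E
```

```text
pad ((214.1829376220703, 215.85366821289062), (18.74085235595703, 17.022939682006836), 51.34019470214844) [0.52167569 0.08931576 0.062     ]
padcorner [0.565 0.089 0.062]
padcorner [0.517 0.042 0.062]
padcorner [0.48  0.085 0.062]
padcorner [0.526 0.129 0.062]
basec [ 0.56489252 -0.23459669  0.01      ]
lens box top [ 0.60605404 -0.04131664  0.142     ]
bar ends [ 0.5986368  -0.08220057  0.01      ] [ 0.5765056  -0.18933239  0.01      ]
tab top ends z.209 [ 0.59617928 -0.23322682  0.209     ] [ 0.53891383 -0.22745482  0.209     ]
cover z.12 [0.43320856 0.15447986 0.12      ]
board top ends [0.5557014  0.28884745 0.182     ] [0.56045395 0.27834595 0.182     ]
base corners [0.532 0.321 0.01 ]
base corners [0.337 0.162 0.01 ]
base corners [0.389 0.097 0.01 ]
base corners [0.58  0.256 0.01 ]
pot [0.73970938 0.30432388 0.095     ] glue [ 0.46556049 -0.37807941  0.1       ] mag [0.45876508 0.00163217 0.01      ] [ 0.39430298 -0.11532956  0.01      ]
scene board top corners [0.3725123  0.12560179 0.182     ] [0.5630557  0.28320564 0.182     ]
```

```bash
cat >> h.py <<'E'
def rot(psi):
    c,s=np.cos(psi),np.sin(psi); return np.array([[c,s,0],[s,-c,0],[0,0,-1.]])
E
python3 - <<'E'
from h import *
from cell import *
W=pickle.load(open("wrist0.pkl","rb")); R=np.array(read_tool_rot()); p=np.array(read_ee_pos())
print(R.round(2).tolist(), "cam in tool",(R.T@(-W["R"].T@W["t"]-p)).round(3))
P=[.522,.088,.30]
for a in np.deg2rad([-90,-60,-40,0,50,90,140]): 
    q=ik(P,rot(a)); q2=ik([.565,-.235,.25],rot(a)); print(round(np.rad2deg(a)),None if q is None else np.round(q,2),None if q2 is None else np.round(q2,2))
print(ik([.232,.499,.33],R))
E
```

```text
[[0.42, 0.91, -0.0], [0.91, -0.42, -0.0], [-0.0, -0.0, -1.0]] cam in tool [-0.    -0.084 -0.142]
-90 [ 0.1   0.21  1.48 -0.    1.46  1.67] [-0.45  0.43  1.31 -0.    1.41  1.12]
-60 [ 0.1   0.21  1.48 -0.    1.46  1.15] [-0.45  0.43  1.31 -0.    1.41  0.59]
-40 [ 0.1   0.21  1.48 -0.    1.46  0.8 ] [-0.45  0.43  1.31 -0.    1.41  0.24]
0 [ 0.1   0.21  1.48 -0.    1.46  0.1 ] [-0.45  0.43  1.31 -0.    1.41 -0.45]
50 [ 0.1   0.21  1.48 -0.    1.46 -0.77] [-0.45  0.43  1.31 -0.    1.41 -1.33]
90 [ 0.1   0.21  1.48 -0.    1.46 -1.47] [-0.45  0.43  1.31 -0.    1.41 -2.02]
140 [ 0.1   0.21  1.48 -0.    1.46 -2.35] None
[ 1.06904096e+00  2.46836748e-01  1.36167073e+00 -7.86239549e-06
  1.53394665e+00 -6.69978607e-02]
```

```bash
python3 - <<'E'
from h import *
from cell import *
p=read_ee_pos(); servo_line([p[0],p[1],.31],rate=.25)
clamp(20)
reach([.54,-.05,.33],rot(np.deg2rad(-90))); print(read_time(),read_ee_pos(),read_width()); snap("wrist","w1")
E
```

```text
3.6333 [ 0.5400572  -0.04932771  0.32999329] -0.0010352115130059754
```

View pics/w1.png

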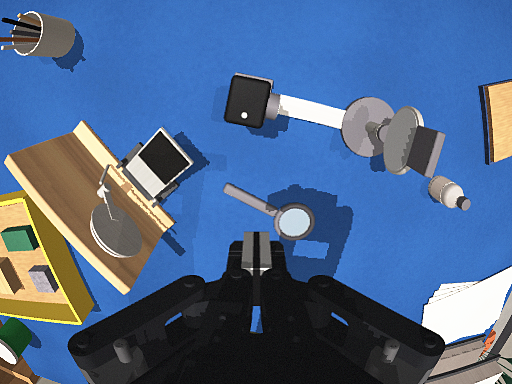

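The wrist view shows the pad at about (165,152), the cover at (117,230), the camera top at (249,101), the lens at (274,105), the mirror base at (368,125) and the tab at (425,152). I'll enlarge for corners.

```bash
python3 - <<'E'
import cv2
a=cv2.imread("pics/w1.png"); cv2.imwrite("pics/w1a.png",cv2.resize(a[110:270,80:240],None,fx=3.75,fy=3.75,interpolation=cv2.INTER_CUBIC))
cv2.imwrite("pics/w1b.png",cv2.resize(a[60:200,215:475],None,fx=3,fy=3,interpolation=cv2.INTER_CUBIC))
E
```

```text
(no output)
```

View pics/w1a.png

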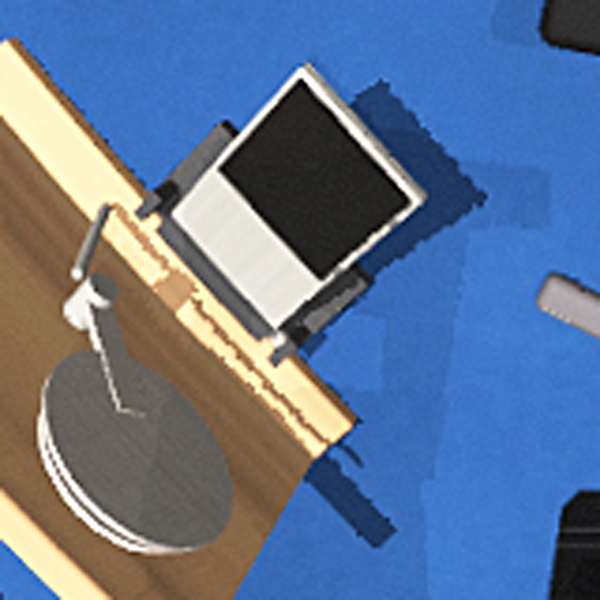

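View pics/w1b.png

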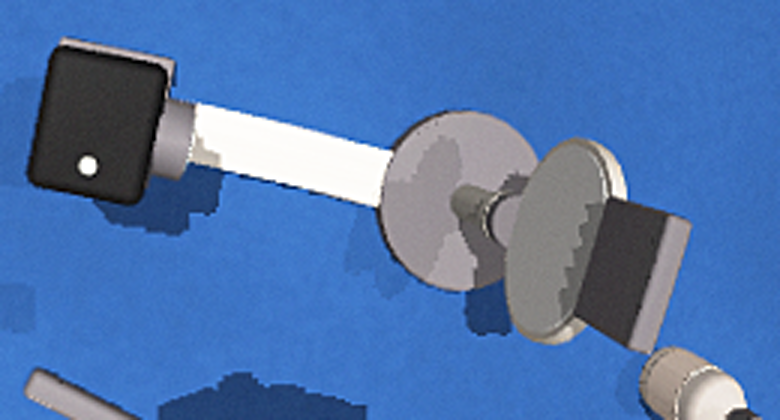

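```bash
python3 - <<'E'
from h import *
T=pickle.load(open("top0.pkl","rb"));S=pickle.load(open("scene0.pkl","rb"));W=pickle.load(open("w1.pkl","rb"))
tc=lambda u,v:(135+(u+.5)/4-.5,130+(v+.5)/3.75-.5)
sc=lambda u,v:(180+(u+.5)/3.75-.5,130+(v+.5)/3.75-.5)
wa=lambda u,v:(80+(u+.5)/3.75-.5,110+(v+.5)/3.75-.5)
wb=lambda u,v:(215+(u+.5)/3-.5,60+(v+.5)/3-.5)
print("padcorners outer .08 inner .042?")
c=[(302,78),(412,202),(322,280),(218,168)]
print("pad centre W", onz(W,wa(*np.mean(c,0)),.062))
for p,t in zip(c,[(325,275),(372,328),(318,372),(270,318)]): tri([W,T],[wa(*p),tc(*t)])
print("cover centre"); tri([W,S],[wa(140,445),sc(358,110)])
print("board top edge W: ")
print("basec W",onz(W,wb(461,201),.012)," T",onz(T,tc(720,282),.012))
print("lens box top W",onz(W,wb(98,124),.142), "T",onz(T,tc(487,215),.142))
print("lens top-mid front edge: ",onz(W,wb(193,103),.12),onz(W,wb(184,179),.12))
print("bar ends W",onz(W,wb(194,133),.012),onz(W,wb(385,179),.012))
t1=[onz(W,wb(*p),.209) for p in [(667,214),(690,222),(652,352),(628,346)]]
for p in t1: print("tabtop",p)
print(np.mean(t1,0))
print("mirror face ctr",onz(W,wb(560,242),.12), "scene", tri([W,S],[wb(560,242),sc(105,378)]))
print("mag",onz(W,(230,188),.012),onz(W,(295,221),.012))
E
```

```text
padcorners outer .08 inner .042?
pad centre W [0.52480329 0.0863962  0.062     ]
tri [0.5642 0.0866 0.0613] res px [[1.1, 1.1], [-0.5, -0.6]]
tri [0.5179 0.0462 0.0671] res px [[-0.4, -0.2], [0.2, 0.1]]
tri [0.4812 0.0894 0.0531] res px [[0.1, 0.0], [-0.0, -0.0]]
tri [0.5275 0.1299 0.0515] res px [[0.9, 0.9], [-0.4, -0.5]]
cover centre
tri [0.4394 0.1479 0.1249] res px [[0.1, 0.1], [0.1, 0.0]]
board top edge W: 
basec W [ 0.56706407 -0.23231362  0.012     ]  T [ 0.56474851 -0.23429912  0.012     ]
lens box top W [ 0.60846873 -0.03995931  0.142     ] T [ 0.60605404 -0.04131664  0.142     ]
lens top-mid front edge:  [ 0.61597294 -0.0763555   0.12      ] [ 0.58568195 -0.07321081  0.12      ]
bar ends W [ 0.59783294 -0.0852911   0.012     ] [ 0.57689491 -0.18772177  0.012     ]
tabtop [ 0.59229489 -0.23299857  0.209     ]
tabtop [ 0.59026858 -0.24356022  0.209     ]
tabtop [ 0.54331928 -0.23501823  0.209     ]
tabtop [ 0.54535472 -0.22403312  0.209     ]
[ 0.56780937 -0.23390254  0.209     ]
tri [ 0.5658 -0.2382  0.1201] res px [[-0.2, -0.4], [-0.2, -0.1]]
mirror face ctr [ 0.56530479 -0.23872051  0.12      ] scene [ 0.56580609 -0.23823731  0.12010649]
mag [ 0.4609509  -0.00690357  0.012     ] [ 0.40063079 -0.11725761  0.012     ]
```

```bash
python3 - <<'E'
from h import *
from cell import *
x,y=.527,.083; R=rot(np.deg2rad(-90))
reach([x,y,.12],R); servo_line([x,y,.075],rate=.15); print(read_time(),np.round(read_ft_force(),1))
z=.065
while z>.024:
    servo_line([x,y,z],rate=.06); f=read_ft_force(); a=read_ee_pos()
    print(round(z,4),np.round(a,4),np.round(f,1),round(read_time(),2))
    if z<.045 and f[2]>18: break
    z-=.004 if z>.038 else .0015
snap("top","t2"); snap("scene","s2"); snap("wrist","w2")
E
```

```text
5.1167 [-0.4 -0.   0.6]
0.065 [0.5274 0.0831 0.0655] [-0.6  1.7  4.5] 5.43
0.061 [0.5271 0.0831 0.0613] [-0.7  0.9  2.1] 5.68
0.057 [0.5268 0.083  0.0569] [-2.9  3.1  9.6] 5.93
0.053 [0.5268 0.083  0.0529] [ 1.2  0.3 -0.6] 6.18
0.049 [0.5268 0.083  0.0487] [-0.2 -0.9  0.5] 6.43
0.045 [0.5268 0.083  0.0446] [ 0.  -0.5 -0.1] 6.68
0.041 [0.5268 0.083  0.0407] [0.1 1.2 0.6] 6.93
0.037 [0.5269 0.083  0.0367] [ 0.6 -0.7 -0. ] 7.18
0.0355 [0.5269 0.083  0.0354] [-0.3 -0.1 -0. ] 7.43
0.034 [0.527  0.083  0.0339] [0.2 0.2 0.7] 7.68
0.0325 [0.527  0.083  0.0324] [0.2 1.2 0.2] 7.93
0.031 [0.5271 0.083  0.0311] [-0.   0.2  1.1] 8.18
0.0295 [0.5273 0.0831 0.0309] [-8.4 -0.8 21.7] 8.43
```

View pics/s2.png

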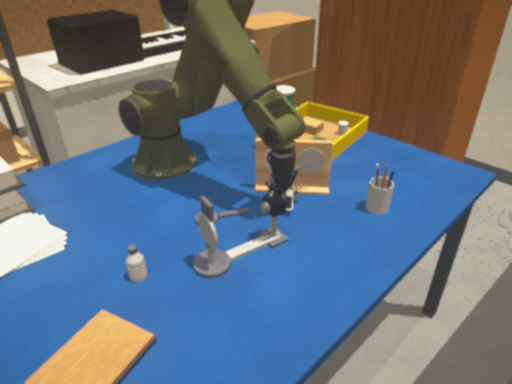

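The cover has swung to the right (about (313,158)), and the stop was reached at z=0.031 with 22 N. I'll lift and measure the clue.

```bash
python3 - <<'E'
from h import *
from cell import *
servo_line([.527,.083,.15],rate=.2)
reach([.56,-.10,.30],rot(np.deg2rad(-101.7))); snap("wrist","w3"); snap("scene","s3"); open_jaws(); print(read_time(),read_width())
a=cv2.imread("pics/w3.png"); b=cv2.imread("pics/s3.png")
cv2.imwrite("pics/s3c.png",cv2.resize(b[120:240,240:360],None,fx=5,fy=5,interpolation=cv2.INTER_CUBIC))
E
```

```text
11.1667 1.0034257760248384
```

View pics/w3.png

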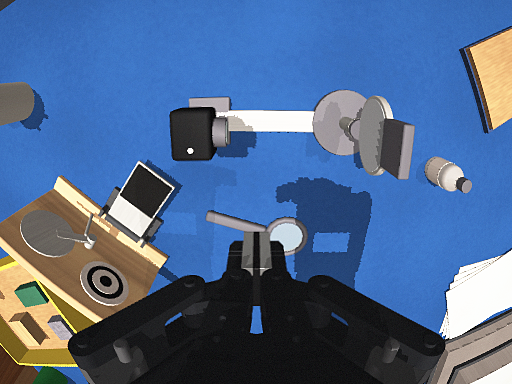

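View pics/s3c.png

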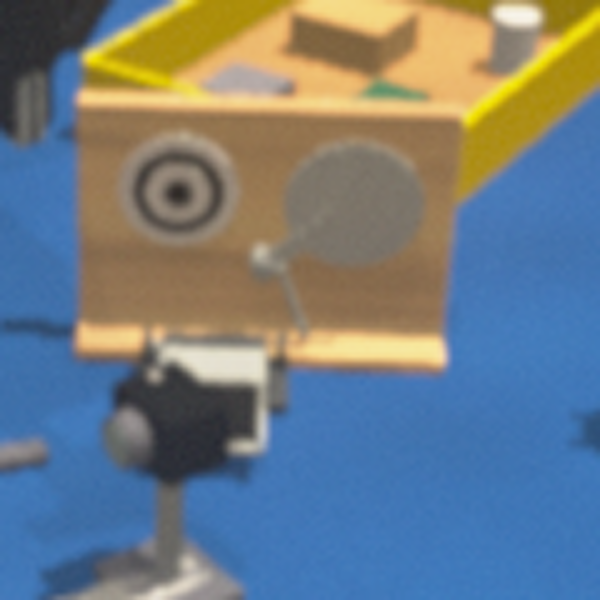

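The clue is uncovered with its dot at (103,282) in the wrist view and (275,158) in the scene view. The pedal stays level.

```bash
python3 - <<'E'
from h import *
S=pickle.load(open("s3.pkl","rb"));W=pickle.load(open("w3.pkl","rb"))
def dot(d,u,v,r=8):
    g=d["frame"].astype(float).mean(2); p=g[v-r:v+r+1,u-r:u+r+1]; Y,X=np.mgrid[v-r:v+r+1,u-r:u+r+1]
    m=((X-u)**2+(Y-v)**2<(r*.6)**2); w=np.clip(100-p,0,None)*m; return (X*w).sum()/w.sum(),(Y*w).sum()/w.sum()
dw=dot(W,103,282,8); ds=dot(S,275,158,5); print(dw,ds)
C=tri([W,S],[dw,ds]); print("z.12:",onz(W,dw,.12),onz(S,ds,.12))
C[2]=.12
print("lens",onz(W,(228,118),.12),onz(W,(228,146),.12),"box",onz(W,(194,134),.142))
a=cv2.resize(W["frame"][60:200,150:430,::-1].copy(),None,fx=2.8,fy=2.8,interpolation=cv2.INTER_CUBIC); cv2.imwrite("pics/w3b.png",a)
P=np.array([.567,-.234]);
for P in ([.567,-.234],[.565,-.236],[.5685,-.2325]):
  for la in (77.9,78.3,78.7):
    v=C[:2]-P; ca=np.rad2deg(np.arctan2(v[1],v[0])); print(P,la,"clue az",ca.round(2),"bisector",(.5*(ca+la)).round(2),"theta",np.deg2rad(.5*(ca-la)).round(3), np.hypot(*v))
E
```

```text
(np.float64(103.70850025493482), np.float64(281.2866195644257)) (np.float64(275.15656836461125), np.float64(158.26434316353883))
tri [0.43   0.1595 0.1197] res px [[0.5, 0.2], [0.3, -0.1]]
z.12: [0.43062698 0.16006234 0.12      ] [0.43005794 0.15814618 0.12      ]
lens [ 0.61506313 -0.07988022  0.12      ] [ 0.58477489 -0.07301657  0.12      ] box [ 0.60865139 -0.04438639  0.142     ]
[0.567, -0.234] 77.9 clue az 109.2 bisector 93.55 theta 0.273 0.4166929372562741
[0.567, -0.234] 78.3 clue az 109.2 bisector 93.75 theta 0.27 0.4166929372562741
[0.567, -0.234] 78.7 clue az 109.2 bisector 93.95 theta 0.266 0.4166929372562741
[0.565, -0.236] 77.9 clue az 108.85 bisector 93.37 theta 0.27 0.4179317740227724
[0.565, -0.236] 78.3 clue az 108.85 bisector 93.57 theta 0.267 0.4179317740227724
[0.565, -0.236] 78.7 clue az 108.85 bisector 93.77 theta 0.263 0.4179317740227724
[0.5685, -0.2325] 77.9 clue az 109.46 bisector 93.68 theta 0.275 0.41577401449025253
[0.5685, -0.2325] 78.3 clue az 109.46 bisector 93.88 theta 0.272 0.41577401449025253
[0.5685, -0.2325] 78.7 clue az 109.46 bisector 94.08 theta 0.268 0.41577401449025253
```

View pics/w3b.png

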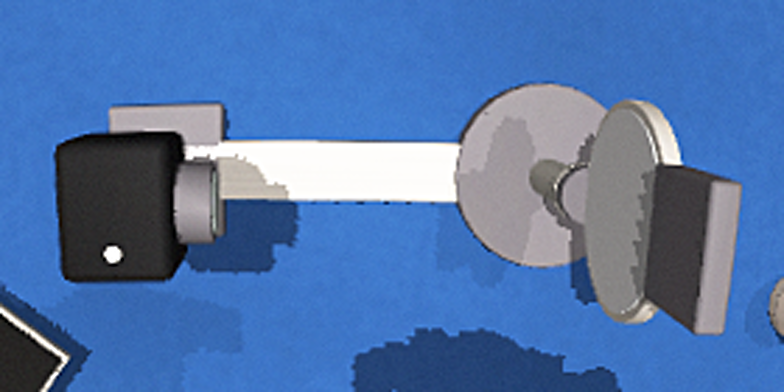

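```bash
python3 - <<'E'
from h import *
from cell import *
W=pickle.load(open("w3.pkl","rb"))
t=onz(W,(406.1,151.1),.209); print("tab top W3",t)
R=rot(np.deg2rad(-101.7)); x,y=.567,-.234
reach([x,y,.27],R); servo_line([x,y,.174],rate=.12); print(read_time(),np.round(read_ft_force(),1),np.round(read_ee_pos(),4))
f0=np.array(read_ft_force())
clamp(30); dwell(.2); print(read_time(),read_width(),np.round(read_ft_force(),1),np.round(read_wrist_torque(),2),np.round(read_ee_pos(),4))
snap("wrist","w4"); snap("scene","s4")
E
```

```text
tab top W3 [ 0.56856748 -0.23436741  0.209     ]
12.725 [-1.  -0.2 -0.1] [ 0.5674 -0.234   0.175 ]
13.5833 0.13568871200980928 [-1.2 -5.5  1.5] [-0.68  0.14 -0.01] [ 0.5669 -0.2345  0.1742]
```

View pics/w4.png

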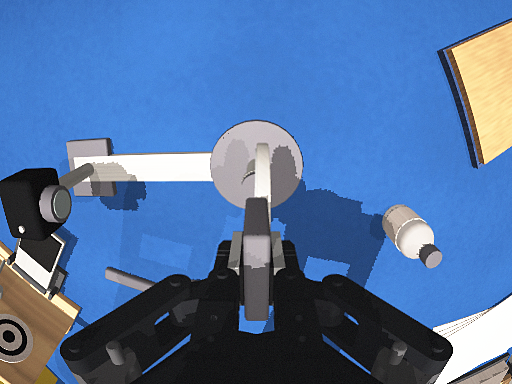

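View pics/s4.png

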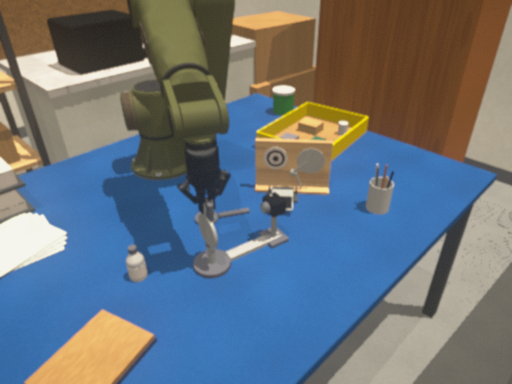

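The tab is gripped: opening 11.5 mm against a 12 mm tab, side force 5.5 N. Now I'll turn in small steps.

```bash
python3 - <<'E'
from h import *
from cell import *
x,y=.567,-.235
for a in np.linspace(-101.7,-86.3,8)[0:]:
    reach([x,y,.174],rot(np.deg2rad(a))); R=np.array(read_tool_rot())
    print(round(a,1),np.rad2deg(np.arctan2(R[1,0],R[0,0])).round(2),np.round(read_ee_pos(),4),np.round(read_ft_force(),1),np.round(read_wrist_torque(),2),round(read_time(),2))
dwell(.5)
R=np.array(read_tool_rot()); print(np.rad2deg(np.arctan2(R[1,0],R[0,0])).round(2),read_width(),np.round(read_ft_force(),1),read_time())
W=snap("wrist","w5"); snap("scene","s5"); snap("top","t5")
a=cv2.imread("pics/w5.png"); cv2.imwrite("pics/w5c.png",cv2.resize(a[100:330,180:360],None,fx=2.6,fy=2.6,interpolation=cv2.INTER_CUBIC))
E
```

```text
-101.7 -101.69 [ 0.5669 -0.2347  0.1741] [-3.5  2.6  4.5] [ 0.46  0.51 -0.04] 13.93
-99.5 -99.52 [ 0.567  -0.2346  0.1741] [-3.5  3.   4.3] [ 0.68  0.58 -0.01] 14.18
-97.3 -97.33 [ 0.5669 -0.2347  0.1742] [-3.7  3.6  4.7] [0.62 0.53 0.02] 14.43
-95.1 -95.12 [ 0.5669 -0.2347  0.1741] [-2.8  3.8  4.8] [ 0.6   0.63 -0.03] 14.68
-92.9 -92.93 [ 0.5669 -0.2347  0.1741] [-4.3  3.3  4.1] [ 0.55  0.57 -0.  ] 14.93
-90.7 -90.72 [ 0.567  -0.2347  0.1742] [-4.1  3.2  4.8] [ 0.54  0.61 -0.04] 15.18
-88.5 -88.53 [ 0.567  -0.2347  0.1742] [-4.1  4.   3.5] [ 0.59  0.58 -0.08] 15.43
-86.3 -86.33 [ 0.5669 -0.2347  0.1741] [-5.   3.7  4.7] [ 0.56  0.58 -0.05] 15.68
-86.34 0.13512677117759125 [-3.7  2.5  3.9] 16.1833
```

View pics/w5.png

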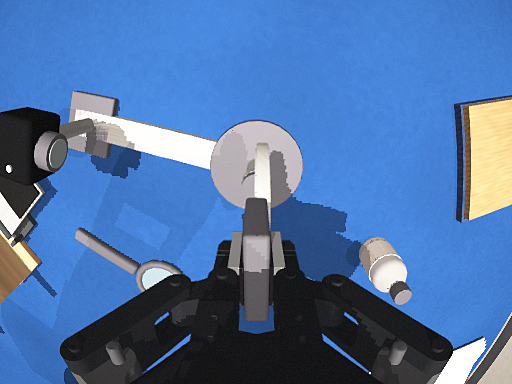

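View pics/w5c.png

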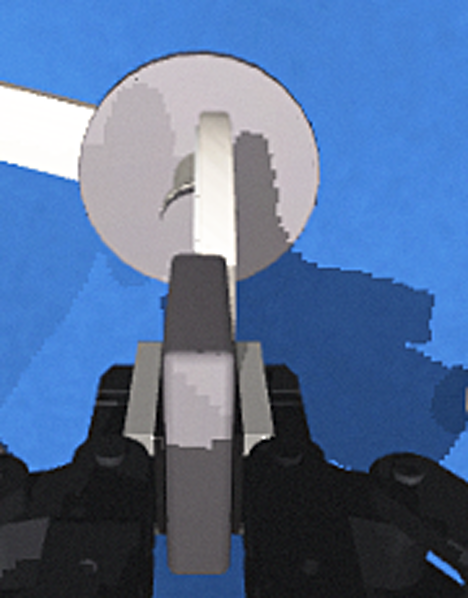

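View pics/t5.png

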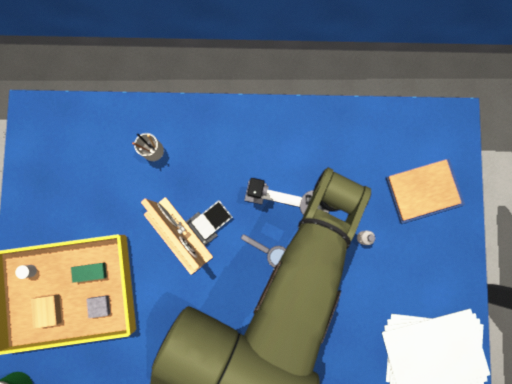

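View pics/s5.png

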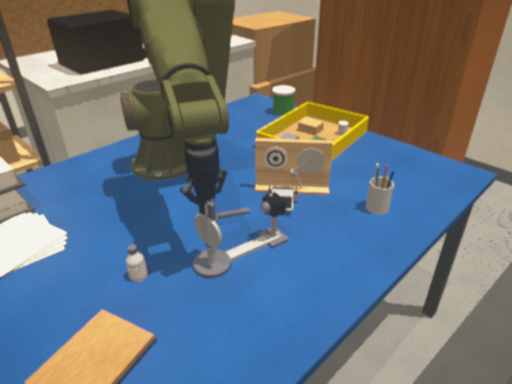

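The wrist view shows the tab flat between the pads with the mirror rim edge-on at column ~261, and the bystanders in place. As a last check I'll see whether the base stayed put and recompute the aim from the final pictures.

```bash
python3 - <<'E'
from h import *
from cell import *
W=pickle.load(open("w5.pkl","rb"));S=pickle.load(open("s5.pkl","rb"));S0=pickle.load(open("s3.pkl","rb"))
b=onz(W,(256.3,164.5),.012); print("base",b.round(4))
# bar centre line at columns 130 and 205, by white mask
g=W["frame"].min(2)
pts=[]
for u in range(140,206,5):
    r=np.where(g[90:180,u]>200)[0]; pts.append(onz(W,(u,90+r.mean()),.012)[:2])
pts=np.array(pts); vx,vy,x0,y0=cv2.fitLine(pts.astype(np.float32),cv2.DIST_L2,0,.01,.01).ravel()
az=np.rad2deg(np.arctan2(vy,vx))%180; print("bar az",az.round(2))
print("line offset of pivot(.567,-.2345):", vx*(-.2345-y0)-vy*(.567-x0))
d=np.abs(S["frame"].astype(int)-S0["frame"].astype(int)).max(2)
for n,(x,y0_,x1,y1) in dict(glue=(122,242,150,284),pot=(362,160,398,216),base=(235,228,290,260),board=(255,138,331,193)).items(): print(n,d[y0_:y1,x:x1].mean().round(1),np.percentile(d[y0_:y1,x:x1],99))
E
```

```text
base [ 0.5696 -0.2351  0.012 ]
bar az 78.31
line offset of pivot(.567,-.2345): 0.0004359521
glue 15.0 66.0
pot 2.1 5.0
base 4.2 17.0
board 2.4 12.0
```

```bash
python3 - <<'E'
import cv2,numpy as np,pickle
a=[pickle.load(open(f,"rb"))["frame"][235:290,110:165,::-1] for f in("scene0.pkl","s4.pkl","s5.pkl")]
t=[pickle.load(open(f,"rb"))["frame"][210:265,340:395,::-1] for f in("top0.pkl","t2.pkl","t5.pkl")]
cv2.imwrite("pics/g.png",cv2.resize(np.vstack([np.hstack(a),np.hstack(t)]),None,fx=4.8,fy=4.8))
E
```

```text
(no output)
```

View pics/g.png

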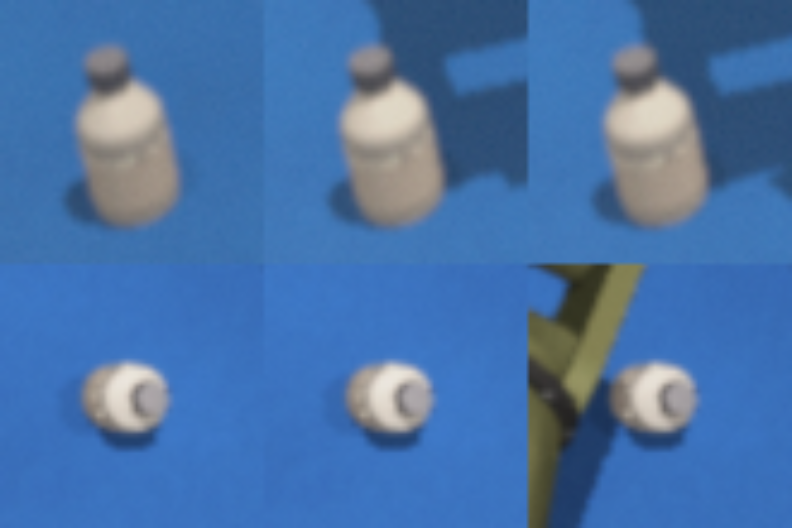

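The bottle is unmoved; the difference was only the arm's shadow. The angle agrees, so I'm handing in.

```bash
python3 - <<'E'
from cell import *
print(max(abs(v) for v in read_qvel()),read_width(),read_ft_force()); finish_job(); print(read_time())
E
```

```text
0.0013468677577110916 0.13797660703940556 [-4.09474836  3.44065599  4.65514296]
the job is handed in; nothing more can be done
the job is handed in; nothing more can be done
```

I pressed the pedal to its stop, turned the mirror by its tab to the clue, and handed the job in at about 16 s while still holding the tab still.

- **Pedal and cover:** the pedal bottomed out at a height of 31 mm with about 22 N. Pictures taken after I lifted off show it staying down, with the cover clear of the clue.
- **Mirror angle:** I turned it about 15.4° (0.27 rad) to a normal direction of 93.7°. That is halfway between the camera direction (78.3°) and the measured clue direction (about 109.2°). Pivot positions from different views differ by 2–3 mm, which puts the angle within about ±0.4°. I got the angle by geometry; I had no view through the mirror's own camera to confirm it.
- **Final hold:** the jaws read about 11.7 mm on the 12 mm tab. The wrist force was about 7 N and the arm was still.
- **Bystanders:** the pen pot and glue bottle had not moved in the last pictures. A pixel difference at the bottle turned out to be the arm's shadow. I checked the magnifier only by eye, and it looked unmoved.

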